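# Press a stamp's handle home with the trigger clamp

### The job

Lay the unfinished hand stamp flat on the clamp's board between the two jaws, in line with them, then pump the orange trigger until the sliding jaw has pressed the stamp's turned handle fully home in its block; stop as soon as you feel it seat, so that the wood is not crushed. Then push the red release lever back and slide the clamp head back with it until the clamp is fully open again, and leave the finished stamp lying between the jaws. Leave the other things on the table where they are.

Things in the scene. Friction and masses are not known exactly. Their poses are not given: they have to be found in the camera images.
- clamp: One-hand bar clamp lying flat, fixed on a plywood board 295x135x10 (all sizes here in mm). Origin: board's underside, under the bar, 114 from the fixed pad. x along the bar from sliding head to fixed jaw (the head advances to +x); the jaws stand out to +y, pistol grip and trigger to -y; z up. Bar 18 high, 6 thick, at y 0, axis at z 33. Tops (z): head 55, jaws 53, fixed jaw root 56, bar 42.
- bed (a point): Point on the board's top (10 above the table) on the jaws' centre line, which runs 68 beside the bar, midway between the fully open jaws (75 from each pad); axes as the clamp. A stamp lying there is 41 clear of the bar.
- fixed_jaw (a point): Centre of the fixed jaw's rubber pad face (44 wide, 42 high, faces the clamp's -x), 33 above the table; axes as the clamp.
- moving_jaw (a point): Centre of the face of the soft pad on the sliding head (44x42, faces the clamp's +x), 33 above the table. 150 from fixed_jaw with the head at its rear stop (fully open); starts 0 to 14 forward of that. The head slides 62 along the bar with about 3 N of friction; a ratchet holds it against going back unless the release lever is pressed.
- jaw_pad: The soft black pad itself: gives 1 mm per 15 N of clamping force, 8 mm at most. Over 70 N it crushes the stamp's wood. Also, no part of the clamp should be forced by hand with more than 60 N. Origin on the bar's axis, 10 behind the pad's face; axes as the clamp.
- trigger_face (a point): Where to push: front of the orange trigger near its end, 33 above the table; x points out of that face. The trigger (bar 22 high, 11 thick; reaches 17 beyond this point, 70 inward) stands in front of the black grip. Pushed to the clamp's -x it turns 0.52 rad about trigger_pivot to a hard stop (54 here relative to the head, 43 over the table when running free) and springs back (1 to 2 N).
- trigger_pivot (a point): Upright axis of the trigger on the head, 105 from trigger_face (which lies at x +32 from it at rest, -22 at the hard stop); axes as the clamp. A full stroke and let-go advances the head by 8 (two 4 mm ratchet teeth), so the next begins 8 farther to +x; after half a stroke or less no tooth catches and the head slips back. Clamping force is about 2.5 times the push.
- release_face (a point): Upper front of the red release lever, an upright paddle 24 wide, 6 thick, standing on the head's housing from 55 to 88 above the table; this point is 73 up; x points out of its front, free space there above 60. Pushed to the clamp's -x it turns 0.40 rad (14 here; 2 N, up to 12 N if tight) and frees the head; pushed on, it carries the head back to its rear stop. Springs back when let go.
- stamp_block (a point): Centre (half-way up) of the hand stamp's block: light wood, dark green carved face, lying on its side; 54 long (29 to the green face at -x, 25 to the handle end at +x), 48 wide (y), 46 high (z); stamp 0.12 kg. Grip across the 48. Knob's end is 81 from here when home, 86 to 90 at the start. The handle may point to either jaw.
- block_end (a point): Centre of the block's end face from which the handle stands out, 25 along x from stamp_block.
- handle_shoulder (a point): Centre of the shoulder of the dark turned handle (56 long, knob 34 across). Its dowel is started in the block: the shoulder stands 5 to 9 clear of block_end at the start and meets it when home. The tight dowel slides at about 18 N of clamping force (10 to 15 N on the trigger); once home the force rises steeply, to 18 N and more on the trigger short of its hard stop.
- water_tub: Bystander, to be left alone: grey tub, 76 mm wide and 58 mm high; origin under its centre.
- small_stamp: Bystander, to be left alone: small finished wooden stamp with a knob, 37 x 42 x 46 mm, standing upright; not the one to press; origin under its centre.
- glaze_jar_cream: Bystander, to be left alone: white jar with a cream lid, 63 mm wide and 82 mm high; origin under its centre.
- glaze_jar_rust: Bystander, to be left alone: white jar with a rust-red lid, 56 mm wide and 68 mm high; origin under its centre.

How it is judged:
On the way, in this order (a step that is already met when the one before it is completed fails the run):
1. the stamp lies flat on the clamp's board between the jaws, its axis along the bar, its handle still standing proud (x of stamp_block in the frame of bed between -0.055 and 0.055 m and y of stamp_block in the frame of bed between -0.015 and 0.015 m and z of stamp_block in the frame of bed between 0.0195 and 0.0275 m and angle between the x axis of stamp_block and the x axis of bed, either way round below 0.2 rad and distance between block_end and handle_shoulder above 0.003 m), for 0.2 s.
2. the trigger, drawn towards the grip, has pressed the handle home: gap under 1 mm, the moving jaw's pad bearing on the stamp (distance between block_end and handle_shoulder below 0.001 m and contact force between jaw_pad and anything else above 10 N and x of trigger_face in the frame of trigger_pivot below 0.02 m), for 0.05 s.
At the end, for the whole second after the job is handed in: Handle shoulder within 1 mm of the block; jaws at least 145 mm apart (head within 5 mm of its rear stop); stamp flat on the board between the jaws, block centre within 55 mm along and 15 mm across the bar from bed, axis within 0.2 rad of the bar (distance between block_end and handle_shoulder below 0.001 m and x of moving_jaw in the frame of fixed_jaw below -0.145 m and x of stamp_block in the frame of bed between -0.055 and 0.055 m and y of stamp_block in the frame of bed between -0.015 and 0.015 m and z of stamp_block in the frame of bed between 0.0195 and 0.0275 m and angle between the x axis of stamp_block and the x axis of bed, either way round below 0.2 rad); the robot touches nothing.
It fails at once if the clamp crushes the wood: the moving jaw's pad bears on anything with more than 70 N (contact force between jaw_pad and anything else above 70 N).
It fails at once if the robot forces the clamp: it bears on any part of it with more than 60 N (contact force between any of the arm, the fingers and clamp above 60 N).
It fails at once if a bystander (tub, small finished stamp, cream jar, rust jar) is pushed more than 20 mm out of place (distance of any of water_tub, small_stamp, glaze_jar_cream, glaze_jar_rust from where it was at the start of the episode above 0.02 m).
It also fails if it takes over 72 s, if anything falls off the work surface, if the arm or the gripper's body presses on something with over 40 N, if the wrist force passes 120 N, or if a joint passes its speed limit or range.

### The arm

A 6-joint arm with a two-finger parallel gripper is mounted at the origin on the work surface; the furniture and walls round the work are solid. World frame = base frame: x ahead of the robot, y to its left, z up, the work surface at z = 0. Lengths are in m, angles in rad, forces in N, time in s.
With the tool pointing down it reaches from about 0.4 to 0.825 m from the base axis. Payload 7 kg.
Tool frame: the origin (TCP) lies on the centre line of the jaws, within the pads' length; the fingertips stand 11 mm ahead of it and the grasp point (between the pads) lies 8 mm behind it (arm.tip_reach is the z of the fingertips in the tool frame, in m); z points along the fingers, y is the line along which they close (so a half turn about z gives the same grasp; the last joint's range is limited). The gripper opens to 85 mm and grips with 20 to 120 N. Pads are 22 mm wide; open, the fingers measure 114 mm over their backs; the gripper's body (76 mm by 85 mm) begins 54 mm behind the grasp point. The pads swing forward as they close: fully open they stand 13 mm farther back than shut.
Start: joints at [1.565, 0.359, 0.012, 0, -1.224, -0.288], TCP at [0.195, 0.646, 0.242] pointing down, gripper open.
Joint ranges: [-3.07, 3.07], [-1.43, 2.12], [-1.02, 1.25], [-3.03, 1.67], [-3.05, -0], [-3.03, 3.03]. Speed limits (rad/s): [2.39, 2.39, 3.01, 3.14, 3.14, 3.14].

### API

Orientations are given as a unit quaternion [w, x, y, z].
In Python, from cell import arm gives the robot as it stands.
- The arm moves only by the tool drive_tool, never from a script. Its argument "steps" is a list of rows, each a list of 6 numbers: the shift along the tool's x, y, z each as a share of 12 cm, from -1 to 1, then the turn, a rotation vector about the tool's x, y, z each as a share of pi rad, from -1 to 1. A call has 1 to 10 rows; each row is the pose to reach, as a shift and turn from the pose commanded when the call began, along the tool's axes at that moment, turning the shorter way round; what a row does not reach only later rows make up. A row lasts 1/12 s, in which the tool goes at most 41.7 mm and 7.16 degrees, less where a joint would pass 70% of its speed; a pose out of reach is approached as far as the arm can. A call with a number of a shift or a turn outside -1 to 1 is refused whole. A call with a gripper value outside its range is refused whole. "grip" is the finger opening in mm, from 0 to 85.4, set as the call begins (left out, the last holds). The fingers move at their own pace and stop on an object; "grip_force" is the grip in N (left out, the last holds). Time passes only in rows, so rows that repeat a pose let the fingers close. It gives the time, the measured TCP pose, the force, the opening and the grip force at its end, in the units of the state.
- arm.read_state(): the state, without advancing time (a new reading comes with each control period).
- arm.camera(name): name is "side" or "top" or "wrist"; returns the picture (480x640x3 uint8, red, green, blue); there is no depth.
- arm.camera_params(name): a dict with "fx", "fy", "cx", "cy" (pixels), "R" (3x3) and "t" (3): a world point X has camera coordinates R X + t. Camera axes: x right, y down, z forward; pixel columns grow to the right and rows downward; lengths in m; the calibration is good to about 2 mm. The wrist camera is an equidistant fisheye: a pixel r from the principal point sees the ray r / f radians off the axis. A picture is of the moment at which its call begins: read the wrist's pose just before it. camera_params takes no time and is no camera call; for the wrist camera it gives the pose at the moment of the call.
- arm.close_job(): hands the job in; it is judged then, once.
Trained networks look in the newest picture that a camera, given by its name, has taken for a name from the list of things; names that differ only in an ending like _2 or _b are one class to them, and where a whole thing is asked for, a point or a joint stands for the part that bears it (a point fixed in the world has none). Each returns a list of dicts, best first, with "confidence" (0 to 1); they miss things now and then, are a little off and sometimes report something else, mostly with a low value. They report only what shows in the picture. A call takes as long as a camera call.
- arm.regions_of(camera, name): "pixels" (480x640 bool, what is visible of it) and "box" ([left, top, width, height] in pixels, round what is visible of it).
The state is a dict: "clock": time; "qpos": joint angles; "qd": joint speeds; "joint_efforts": joint torques, N m; "eef_pos": TCP position; "ee_rot": TCP orientation; "contact_force": force on the tool from outside, world axes, zero at the start; "torque": the same for the moment, N m; "width": opening from 0.0 (shut) to 1.0 (fully open); "grasp_force": force on a finger pad.
Only numpy, scipy, OpenCV 4.12 (cv2) and the standard library are available. Lean on these libraries where they do the work, as an engineer would, in place of code of your own. Each camera call takes 0.05 s, during which the arm holds its last target. There are 200 camera calls.

## Working session

There is one attempt and no reset: what is moved stays moved. The work goes in short steps, Python scripts to look and compute and a tool call to move; the robot and the scene stay as the last step left them, time stands still between calls to the robot, and variables do not carry over. Pictures are saved under pics/ and viewed, at most 10 in all, crops included, and the job is handed in when it is done.

Besides the shell and the picture viewer there is one more tool, called after "Call:" as a command line: name --pt "numbers of a row" for each row, then --argument value for the rest. drive_tool: Moves the arm, as the interface text tells. Shift numbers are shares of 12 cm and turn numbers shares of pi rad, none past 1 either way. Its arguments: {"type":"object","properties":{"steps":{"type":"array"},"grip":{"type":"number"},"grip_force":{"type":"number"}},"required":["steps"]}

```bash
mkdir -p pics; ls; python3 - <<'E'
from cell import arm
import cv2,numpy as np
ims=[]
for c in ["top","side"]:
    im=arm.camera(c); cv2.imwrite(f"pics/{c}0.png",im[:,:,::-1])
    p=arm.camera_params(c); print(c,p['fx'],p['cx'],p['cy'],np.round(p['R'],3).tolist(),np.round(p['t'],3).tolist())
    for n in ["clamp","stamp_block","handle_shoulder","trigger_face","release_face","jaw_pad","fixed_jaw","water_tub","small_stamp","glaze_jar_cream","glaze_jar_rust"]:
        r=arm.regions_of(c,n)
        print(n,[(round(x['confidence'],2),list(map(int,x['box']))) for x in r[:2]])
s=arm.read_state();print(s)
E
```

```text
pics
top 463.99552370197375 320.9306247769275 245.0085301834695 [[-0.089, -0.996, 0.001], [-0.975, 0.087, -0.205], [0.205, -0.019, -0.979]] [-0.104, 0.537, 0.823]
clamp [(0.9, [283, 197, 155, 113])]
stamp_block [(0.61, [351, 288, 66, 26])]
handle_shoulder [(0.79, [353, 288, 34, 19])]
trigger_face [(0.76, [334, 255, 22, 44])]
release_face [(0.51, [312, 224, 8, 11])]
jaw_pad [(0.62, [341, 203, 4, 25])]
fixed_jaw [(0.65, [283, 194, 154, 119]), (0.32, [199, 281, 43, 43])]
water_tub [(0.62, [202, 282, 43, 41])]
small_stamp [(0.59, [237, 276, 24, 17]), (0.15, [311, 226, 6, 10])]
glaze_jar_cream [(0.62, [210, 234, 36, 38])]
glaze_jar_rust [(0.84, [214, 202, 33, 36])]
side 506.1183974594809 326.6894909536811 239.54566170360798 [[0.846, -0.533, -0.011], [-0.233, -0.352, -0.906], [0.479, 0.769, -0.422]] [-0.507, 0.15, 0.741]
clamp [(0.79, [262, 234, 212, 130])]
stamp_block [(0.56, [292, 298, 56, 64]), (0.54, [261, 234, 214, 131])]
handle_shoulder [(0.6, [295, 299, 22, 21])]
trigger_face []
release_face []
jaw_pad [(0.75, [270, 207, 33, 44]), (0.63, [370, 255, 27, 31])]
fixed_jaw []
water_tub [(0.61, [219, 226, 39, 36])]
small_stamp []
glaze_jar_cream [(0.58, [273, 204, 29, 48])]
glaze_jar_rust [(0.67, [302, 208, 26, 37]), (0.37, [372, 257, 26, 29])]
{'clock': 1.2, 'qpos': array([ 1.56510289e+00,  3.58581348e-01,  1.18572728e-02, -1.06550168e-05,
       -1.22409424e+00, -2.88101518e-01]), 'qd': array([-0.0014752 , -0.00087248,  0.00041383,  0.00070205,  0.00113435,
       -0.00025625]), 'joint_efforts': array([ 6.66190608e-04, -5.82985568e+01,  2.93664300e+01,  6.94216937e+00,
       -5.84742029e-04, -1.29557566e-05]), 'eef_pos': array([0.19547764, 0.64602971, 0.24229376]), 'ee_rot': array([ 1.15876177e-05,  9.89229689e-01, -1.46371522e-01, -3.41368242e-06]), 'contact_force': array([-0.10314986,  0.39887211,  0.69165848]), 'torque': array([ 0.01980097, -0.08003114,  0.02158175]), 'grasp_force': 0.0, 'width': 0.9989121792537909}
```

```bash
python3 - <<'E'
import cv2
t=cv2.imread("pics/top0.png")[180:340,190:460]; s=cv2.imread("pics/side0.png")[190:380,210:490]
cv2.imwrite("pics/top0c.png",cv2.resize(t,None,fx=2.96,fy=2.96,interpolation=cv2.INTER_CUBIC))
cv2.imwrite("pics/side0c.png",cv2.resize(s,None,fx=2.8,fy=2.8,interpolation=cv2.INTER_CUBIC))
E
```

```text
(no output)
```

View pics/top0c.png

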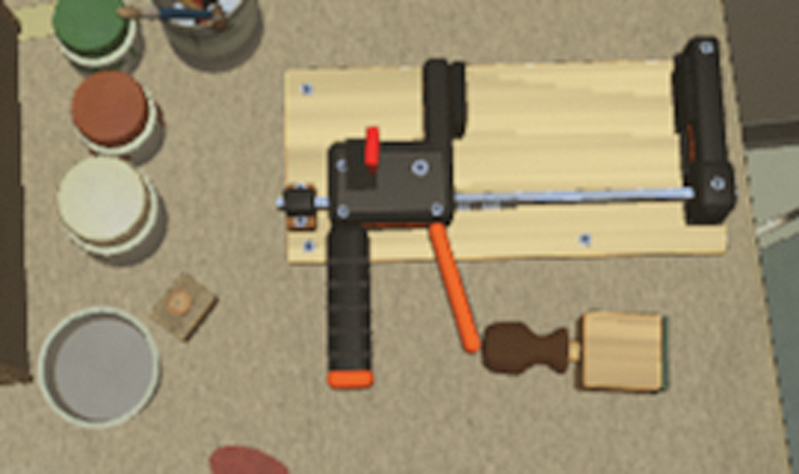

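View pics/side0c.png

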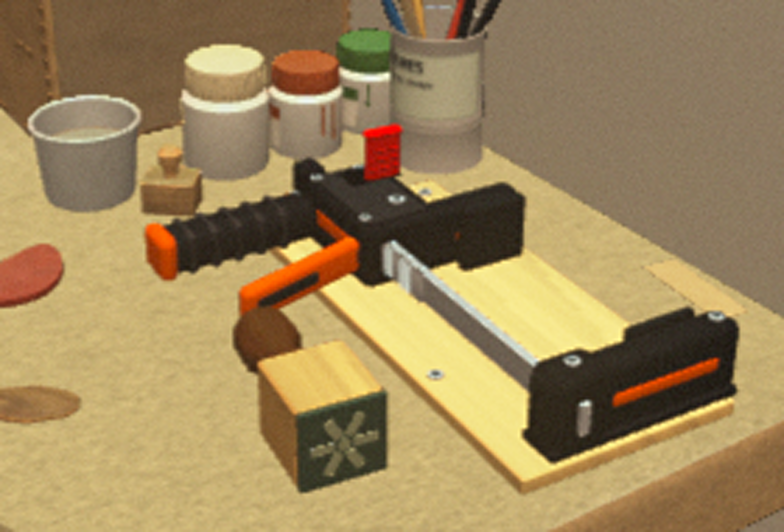

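Top view: the handle points to the sliding jaw, its knob close to the trigger tip (crop 473,348). The block is at crop (620,350), the fixed jaw at right (690,120), and the red lever at (372,148).

```bash
cat > h.py <<'E'
import numpy as np
from cell import arm
def ray(cam,uv,z,p=None):
    p=p or arm.camera_params(cam); R=np.array(p['R']);t=np.array(p['t'])
    a=np.array([(uv[0]-p['cx'])/p['fx'],(uv[1]-p['cy'])/p['fy']])
    if cam=='wrist':
        r=np.hypot(*a); d=np.array([*(a/max(r,1e-9)*np.sin(r)),np.cos(r)])
    else: d=np.array([*a,1.])
    C=-R.T@t; d=R.T@d
    return C+d*(z-C[2])/d[2]
def proj(cam,X,p=None):
    p=p or arm.camera_params(cam); c=np.array(p['R'])@np.array(X)+np.array(p['t'])
    if cam=='wrist':
        h=np.hypot(c[0],c[1]); r=np.arctan2(h,c[2]); q=c[:2]/max(h,1e-9)*r
    else: q=c[:2]/c[2]
    return q*[p['fx'],p['fy']]+[p['cx'],p['cy']]
E
python3 - <<'E'
from h import *
import cv2
f=lambda u,v:(190+(u+.5)/2.96-.5,180+(v+.5)/2.96-.5)
for n,u,v,z in [("boardTL",285,70,.01),("boardBL",289,263,.01),("boardBR",726,255,.01),("bar1",470,197,.042),("bar2",688,191,.042),("fjscrew",706,47,.054),("fjscrew2",717,183,.056),("fpad",677,70,.053),("mpad",465,70,.054),("blkTL",583,313,.046),("blkTR",662,313,.046),("blkBR",662,390,.046),("blkBL",580,390,.046),("knob",484,347,.023),("trigtip",473,350,.044),("lever",372,130,.088)]:
    print(n,np.round(ray("top",f(u,v),z)*1000,1))
im=arm.camera("wrist");cv2.imwrite("pics/w0.png",im[:,:,::-1])
p=arm.camera_params("wrist");print(p)
E
```

```text
boardTL [627.4 -88.9  10. ]
boardBL [493.5 -81.7  10. ]
boardBR [ 472.8 -372.7   10. ]
bar1 [ 521.  -203.9   42. ]
bar2 [ 512.3 -345.6   42. ]
fjscrew [ 604.8 -367.4   54. ]
fjscrew2 [ 513.2 -361.4   56. ]
fpad [ 591.1 -346.6   53. ]
mpad [ 603.2 -208.3   54. ]
blkTL [ 438.9 -267.5   46. ]
blkTR [ 434.4 -317.5   46. ]
blkBR [ 386.2 -311.2   46. ]
blkBL [ 390.8 -259.9   46. ]
knob [ 425.1 -204.4   23. ]
trigtip [ 421.9 -195.6   44. ]
lever [ 559.5 -143.9   88. ]
{'fx': 371.64829954431775, 'fy': 371.64829954431775, 'cx': 324.11326258805843, 'cy': 241.62993429222146, 'R': array([[-0.29020126, -0.95696486, -0.00121703],
       [-0.90451613,  0.2738804 ,  0.32686405],
       [-0.31246408,  0.09595718, -0.94507059]]), 't': array([ 0.67719205, -0.04235027,  0.38067639])}
```

View pics/w0.png

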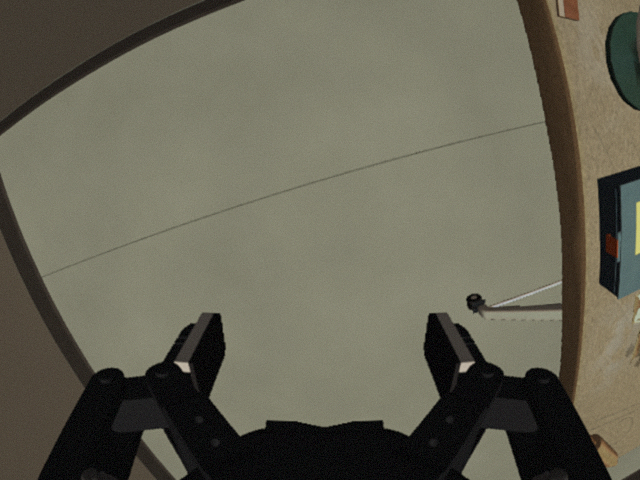

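```bash
python3 - <<'E'
import cv2,numpy as np
cv2.imwrite("pics/both.png",cv2.resize(np.vstack([cv2.imread("pics/top0.png")[:,:],cv2.imread("pics/side0.png")]).reshape(2,480,640,3).transpose(1,0,2,3).reshape(480,1280,3),(800,300),interpolation=cv2.INTER_AREA))
E
```

```text
(no output)
```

View pics/both.png

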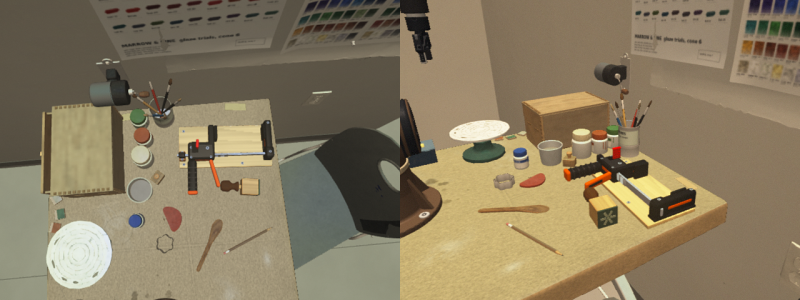

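Call:
drive_tool --pt "0.5 0.5 -1 0 0 0.1" --pt "1 1 -1 0 0 0.214" --pt "1 1 -1 0 0 0.214" --pt "1 1 -1 0 0 0.214" --pt "1 1 -1 0 0 0.214" --pt "1 1 -1 0 0 0.214" --grip 85

```text
clock: 1.75
eef_pos: [0.2783, 0.4934, 0.3685]
ee_rot: [-0.004, 0.883, -0.468, -0.0]
contact_force: [0.6, 1.0, 1.9]
width: 0.995
grasp_force: 0.0
```

Call:
drive_tool --pt "1 0.1 0 0 0 0.07" --pt "1 0.1 0 0 0 0.214" --pt "1 0.1 0 0 0 0.214" --pt "1 0.1 0 0 0 0.214" --pt "1 0.1 0 0 0 0.214" --pt "1 0.1 0 0 0 0.214"

```text
clock: 2.25
eef_pos: [0.3344, 0.3901, 0.3628]
ee_rot: [0.001, -0.68, 0.734, 0.0]
contact_force: [0.1, 0.1, -0.5]
width: 0.993
grasp_force: 0.0
```

Call:
drive_tool --pt "1 -0.8 0 0 0 0" --pt "1 -0.8 0 0 0 0" --pt "1 -0.8 0 0 0 0" --pt "1 -0.8 0 0 0 0"

```text
clock: 2.58
eef_pos: [0.4225, 0.2624, 0.3627]
ee_rot: [0.0, -0.683, 0.731, -0.0]
contact_force: [0.2, 0.3, -0.0]
width: 0.997
grasp_force: 0.0
```

Call:
drive_tool --pt "1 -0.3 0 0 0 0" --pt "1 -0.3 0 0 0 0" --pt "1 -0.3 0 0 0 0" --pt "1 -0.3 0 0 0 0"

```text
clock: 2.92
eef_pos: [0.4499, 0.1372, 0.363]
ee_rot: [0.0, -0.681, 0.732, -0.0]
contact_force: [-1.4, 0.3, 0.1]
width: 0.994
grasp_force: 0.0
```

Call:
drive_tool --pt "1 0 0 0 0 0" --pt "1 0 0 0 0 0" --pt "1 0 0 0 0 0" --pt "1 0 0 0 0 0"

```text
clock: 3.25
eef_pos: [0.4403, 0.0183, 0.363]
ee_rot: [0.0, -0.682, 0.732, -0.0]
contact_force: [-0.2, 0.0, -0.4]
width: 0.993
grasp_force: 0.0
```

Call:
drive_tool --pt "1 0 0 0 0 0" --pt "1 0 0 0 0 0" --pt "1 0 0 0 0 0" --pt "1 0 0 0 0 0"

```text
clock: 3.58
eef_pos: [0.4322, -0.1014, 0.3626]
ee_rot: [-0.0, -0.681, 0.732, -0.0]
contact_force: [-0.2, 1.1, -0.1]
width: 0.992
grasp_force: 0.0
```

Call:
drive_tool --pt "1 0 0.4 0 0 0" --pt "1 0 0.4 0 0 0" --pt "1 0 0.4 0 0 0" --pt "1 0 0.4 0 0 0" --pt "1 0 0.4 0 0 0"

```text
clock: 4.0
eef_pos: [0.4241, -0.2184, 0.313]
ee_rot: [-0.001, -0.681, 0.732, 0.001]
contact_force: [0.1, 1.2, 0.7]
width: 0.999
grasp_force: 0.0
```

Now a wrist view.

```bash
python3 - <<'E'
from h import *
import cv2
p=arm.camera_params("wrist");im=arm.camera("wrist");cv2.imwrite("pics/w1.png",im[:,:,::-1])
for n in ["stamp_block","handle_shoulder","trigger_face","release_face","jaw_pad"]:
    r=arm.regions_of("wrist",n); print(n,[(round(x['confidence'],2),list(map(int,x['box']))) for x in r[:2]])
import pickle; pickle.dump(p,open("w1.pkl","wb"))
s=arm.read_state();print(s['eef_pos'],s['qpos'],s['clock'])
E
```

```text
stamp_block [(0.55, [306, 101, 49, 108]), (0.26, [232, 346, 50, 62])]
handle_shoulder [(0.58, [309, 150, 31, 55]), (0.2, [162, 212, 43, 16])]
trigger_face [(0.9, [254, 206, 72, 28])]
release_face [(0.74, [165, 210, 45, 13]), (0.72, [204, 269, 28, 22])]
jaw_pad [(0.76, [162, 209, 46, 18]), (0.21, [143, 60, 203, 252])]
[ 0.42567172 -0.21557415  0.31507788] [-5.51317116e-02 -1.77189642e-02 -2.86077423e-01 -2.72365418e-05
 -1.30089797e+00 -1.05198421e-02] 4.3
```

View pics/w1.png

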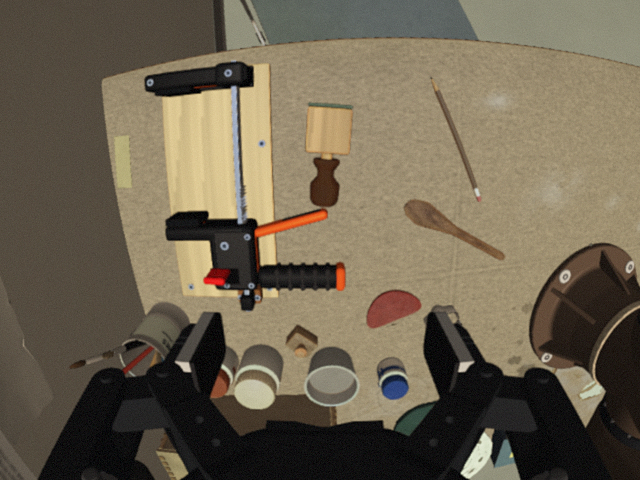

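```bash
python3 - <<'E'
from h import *
import pickle,cv2
p=pickle.load(open("w1.pkl","rb"))
for n,u,v,z in [("boardTR",271,64,.01),("boardBR",277,297,.01),("boardBL",184,297,.01),("bar1",240,215,.042),("bar2",235,90,.042),("fjs1",151,82,.054),("fjs2",228,72,.056),("mpad",188,213,.054),("fpad",188,94,.053),("bTL",309,106,.046),("bTR",353,109,.046),("bBL",306,153,.046),("bBR",350,156,.046),("knob",325,206,.023),("trig",326,213,.044),("lever",206,276,.088)]:
    print(n,np.round(ray("wrist",(u,v),z,p)*1000,1))
# zoom both views
w=cv2.imread("pics/w1.png")[60:310,140:360]
cv2.imwrite("pics/w1c.png",cv2.resize(w,None,fx=2.4,fy=2.4,interpolation=cv2.INTER_CUBIC))
E
```

```text
boardTR [ 474.2 -369.6   10. ]
boardBR [497.  -77.5  10. ]
boardBL [628.7 -83.6  10. ]
bar1 [ 521.8 -200.5   42. ]
bar2 [ 511.6 -340.8   42. ]
fjs1 [ 604.6 -364.9   54. ]
fjs2 [ 514.3 -359.8   56. ]
mpad [ 579.8 -211.2   54. ]
fpad [ 561.8 -343.4   53. ]
bTL [ 433.2 -314.5   46. ]
bTR [ 387.3 -308.1   46. ]
bBL [ 440.4 -264.3   46. ]
bBR [ 393.6 -257.7   46. ]
knob [ 424.6 -198.6   23. ]
trig [ 423.8 -195.6   44. ]
lever [ 558.8 -147.2   88. ]
```

View pics/w1c.png

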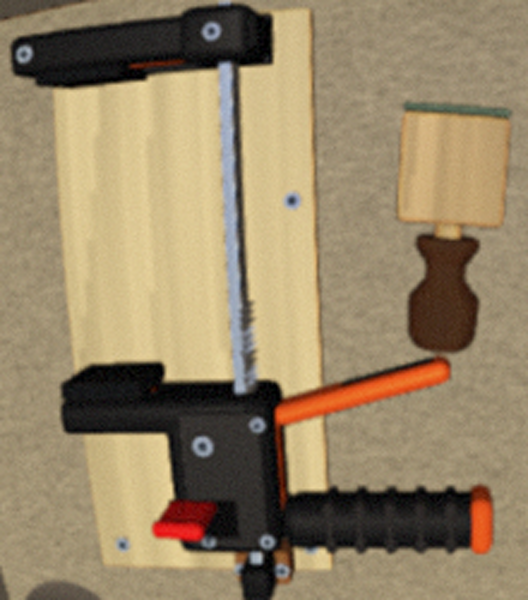

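The wrist view agrees with the top view to 2–4 mm: block centre ≈ (0.414,-0.288), clamp x ≈ (-0.073,-0.997), bar line at (0.517,-0.27), fixed pad ≈ y -0.344.

Call:
drive_tool --pt "0.62 0.06 0.5 0 0 0.015" --pt "0.62 0.06 1 0 0 0.015" --pt "0.62 0.06 1 0 0 0.015" --pt "0.62 0.06 1 0 0 0.015" --pt "0.62 0.06 1 0 0 0.015" --grip 75

```text
clock: 4.72
eef_pos: [0.4107, -0.2897, 0.1903]
ee_rot: [-0.002, -0.665, 0.747, 0.003]
contact_force: [-0.0, 0.0, -0.1]
width: 0.884
grasp_force: 0.0
```

Call:
drive_tool --pt "0 0 0.9 0 0 0" --pt "0 0 0.9 0 0 0" --pt "0 0 0.9 0 0 0" --pt "0 0 0.9 0 0 0" --pt "0 0 0.9 0 0 0"

```text
clock: 5.13
eef_pos: [0.4138, -0.2899, 0.0872]
ee_rot: [-0.0, -0.666, 0.746, 0.0]
contact_force: [0.5, 0.6, 1.0]
width: 0.88
grasp_force: 0.0
```

```bash
python3 - <<'E'
from h import *
import pickle,cv2
p=arm.camera_params("wrist");im=arm.camera("wrist");cv2.imwrite("pics/w2.png",im[:,:,::-1])
s=arm.read_state();print(s['eef_pos'],s['ee_rot'],s['clock'])
pickle.dump(p,open("w2.pkl","wb"))
E
```

```text
[ 0.4148395  -0.29031835  0.08845688] [ 3.32628485e-04 -6.66140407e-01  7.45825435e-01 -1.12609830e-03] 5.1833
```

View pics/w2.png

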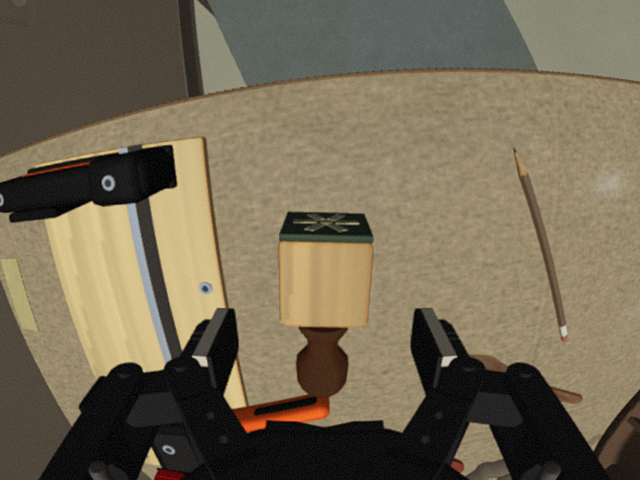

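Stamp is centred between the fingers (block at ~(325,280), fingers at 235 and 415).

Call:
drive_tool --pt "0 0 0.3 0 0 0" --pt "0 0 0.57 0 0 0" --pt "0 0 0.57 0 0 0" --pt "0 0 0.57 0 0 0" --pt "0 0 0.57 0 0 0"

```text
clock: 5.6
eef_pos: [0.4149, -0.2909, 0.0206]
ee_rot: [0.001, -0.666, 0.746, -0.002]
contact_force: [0.0, 0.5, 0.4]
width: 0.878
grasp_force: 0.0
```

Call:
drive_tool --pt "0 0 0 0 0 0" --pt "0 0 0 0 0 0" --pt "0 0 0 0 0 0" --pt "0 0 0 0 0 0" --pt "0 0 0 0 0 0" --pt "0 0 0 0 0 0" --pt "0 0 0 0 0 0" --pt "0 0 0 0 0 0" --grip 40 --grip_force 40

```text
clock: 6.27
eef_pos: [0.4143, -0.2908, 0.02]
ee_rot: [0.001, -0.666, 0.746, -0.002]
contact_force: [-0.9, 2.5, 11.2]
width: 0.562
grasp_force: 40.2
```

Call:
drive_tool --pt "0 0 -0.3 0 0 0" --pt "0 0 -0.6 0 0 0" --pt "0 0 -0.9 0 0 0" --pt "0 0 -0.9 0 0 0" --pt "0 -0.4 -0.9 0 0 0" --pt "0 -0.7 -0.9 0 0 0" --pt "0 -0.7 -0.9 0 0 0" --pt "0 -0.7 -0.9 0 0 0"

```text
clock: 6.93
eef_pos: [0.4981, -0.3001, 0.1262]
ee_rot: [0.0, -0.666, 0.746, -0.0]
contact_force: [-1.0, 0.8, -0.5]
width: 0.553
grasp_force: 42.4
```

Call:
drive_tool --pt "0 -0.3 0 0 0 -0.0125" --pt "0.01 -0.5 0 0 0 -0.0125" --pt "0.01 -0.71 0 0 0 -0.0125" --pt "0.01 -0.71 0 0 0 -0.0125" --pt "0.01 -0.71 0 0 0 -0.0125" --pt "0.01 -0.71 0 0 0 -0.0125"

```text
clock: 7.43
eef_pos: [0.5796, -0.3107, 0.1258]
ee_rot: [-0.0, -0.68, 0.733, 0.001]
contact_force: [0.4, 0.5, -2.5]
width: 0.556
grasp_force: 42.4
```

```bash
python3 - <<'E'
from h import *
import pickle,cv2
p=arm.camera_params("wrist");im=arm.camera("wrist");cv2.imwrite("pics/w3.png",im[:,:,::-1])
s=arm.read_state();print(s['eef_pos'],s['ee_rot'],s['clock'],s['width'],s['grasp_force'])
pickle.dump(p,open("w3.pkl","wb"))
cv2.imwrite("pics/t3.png",arm.camera("top")[:,:,::-1])
E
```

```text
[ 0.57947553 -0.3107566   0.12605687] [-1.21193251e-04 -6.79793117e-01  7.33403811e-01  3.91240964e-04] 7.4833 0.5620620504668362 42.43036687374115
```

View pics/w3.png

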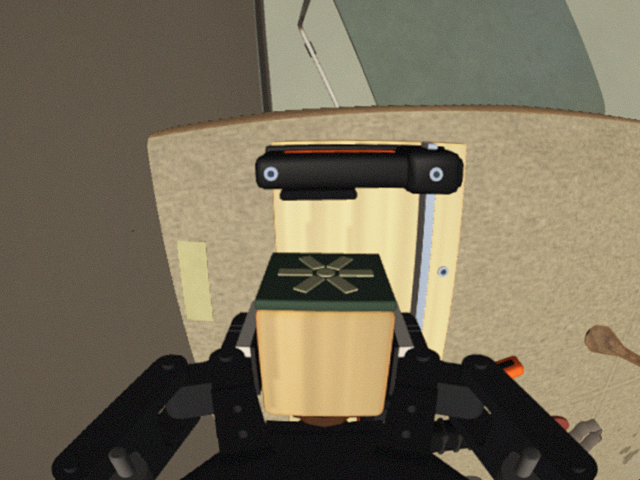

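```bash
python3 - <<'E'
from h import *
import pickle
p=pickle.load(open("w3.pkl","rb"))
ux=np.array([-.073,-.9973]);uy=np.array([.9973,-.073])
for n,u,v,z in [("fpadL",281,198,.054),("fpadR",356,197,.054),("s1",271,174,.054),("s2",436,174,.056),("bar",428,205,.042),("bar_b",416,320,.042),("gTL",255,309,.152),("gTR",394,307,.152),("hL",262,417,.152),("hR",386,413,.152),("gbL",271,254,.106),("gbR",384,254,.106),("boardR",462,200,.01),("boardR2",447,325,.01)]:
    w=ray("wrist",(u,v),z,p)*1000; print(n,np.round(w,1),"clamp",round(w[:2]@ux,1),round(w[:2]@uy,1))
t=np.array([579.5,-310.8]);print("tcp",t@ux,t@uy)
E
```

```text
fpadL [ 601.8 -350.4   54. ] clamp 305.6 625.7
fpadR [ 559.7 -347.7   54. ] clamp 305.9 583.6
s1 [ 606.  -364.6   54. ] clamp 319.4 630.9
s2 [ 513.6 -358.7   56. ] clamp 320.2 538.4
bar [ 514.6 -337.3   42. ] clamp 298.8 537.9
bar_b [ 521.  -256.5   42. ] clamp 217.8 538.3
gTL [ 601.6 -334.9  152. ] clamp 290.0 624.4
gTR [ 555.9 -332.1  152. ] clamp 290.6 578.6
hL [ 607.7 -284.1  152. ] clamp 239.0 626.8
hR [ 558.1 -282.7  152. ] clamp 241.2 577.2
gbL [ 602.1 -336.7  106. ] clamp 291.8 625.0
gbR [ 552.3 -332.8  106. ] clamp 291.6 575.1
boardR [ 480.  -331.2   10. ] clamp 295.3 502.9
boardR2 [ 486.5 -228.1   10. ] clamp 192.0 501.8
tcp 267.65734 600.62375
```

Call:
drive_tool --pt "0.033 -0.033 0.2 0 0 0" --pt "0.033 -0.033 0.45 0 0 0" --pt "0.033 -0.033 0.65 0 0 0" --pt "0.033 -0.033 0.75 0 0 0" --pt "0.033 -0.033 0.795 0 0 0" --pt "0.033 -0.033 0.795 0 0 0" --pt "0.033 -0.033 0.795 0 0 0" --pt "0.033 -0.033 0.795 0 0 0"

```text
clock: 8.2
eef_pos: [0.585, -0.3154, 0.0317]
ee_rot: [0.0, -0.68, 0.733, -0.001]
contact_force: [0.3, -0.5, -0.9]
width: 0.556
grasp_force: 41.5
```

Call:
drive_tool --pt "0 0 0 0 0 0" --pt "0 0 0 0 0 0" --pt "0 0 0 0 0 0" --pt "0 0 0 0 0 0" --pt "0 0 0 0 0 0" --pt "0 0 0 0 0 0" --grip 72

```text
clock: 8.7
eef_pos: [0.5845, -0.3152, 0.0305]
ee_rot: [0.0, -0.68, 0.733, -0.0]
contact_force: [-0.4, -0.2, 0.7]
width: 0.846
grasp_force: 0.0
```

Call:
drive_tool --pt "0 0 -0.2 0 0 0" --pt "0 0 -0.5 0 0 0" --pt "0 0 -0.8 0 0 0" --pt "0 0 -0.8 0 0 0" --pt "-0.2 0.3 -0.8 0 0 0" --pt "-0.34 0.64 -0.8 0 0 0" --pt "-0.34 0.64 -0.8 0 0 0" --pt "-0.34 0.64 -0.8 0 0 0" --grip 72

```text
clock: 9.37
eef_pos: [0.5086, -0.2677, 0.1269]
ee_rot: [0.0, -0.68, 0.733, 0.0]
contact_force: [0.6, -0.2, -0.1]
width: 0.841
grasp_force: 0.0
```

Call:
drive_tool --pt "-0.2 0.35 0 0 0 0" --pt "-0.34 0.64 0 0 0 0" --pt "-0.34 0.64 0 0 0 0" --pt "-0.34 0.64 0 0 0 0" --pt "-0.34 0.64 0 0 0 0" --pt "-0.34 0.64 0 0 0 0" --grip 0

```text
clock: 9.87
eef_pos: [0.4389, -0.2226, 0.1269]
ee_rot: [0.0, -0.68, 0.733, -0.001]
contact_force: [-0.1, -0.8, 0.1]
width: 0.0
grasp_force: 0.0
```

```bash
python3 - <<'E'
from h import *
import pickle,cv2
p=arm.camera_params("wrist");im=arm.camera("wrist");cv2.imwrite("pics/w4.png",im[:,:,::-1])
s=arm.read_state();print(s['eef_pos'],s['ee_rot'],s['clock'],s['width'],s['contact_force'])
pickle.dump(p,open("w4.pkl","wb"))
cv2.imwrite("pics/t4.png",arm.camera("top")[:,:,::-1])
cv2.imwrite("pics/wt4.png",np.hstack([cv2.resize(im[:,:,::-1],(480,360)),cv2.resize(cv2.imread("pics/t4.png")[190:340,270:440],(320,282)).repeat(1,0) if 0 else cv2.copyMakeBorder(cv2.resize(cv2.imread("pics/t4.png")[190:340,280:440],(320,300)),0,60,0,0,cv2.BORDER_CONSTANT)]))
E
```

```text
[ 0.43878596 -0.22265247  0.12665202] [ 1.92110761e-04 -6.79898120e-01  7.33306470e-01 -3.61104172e-04] 9.9167 0.000780078718637961 [ 0.03333019 -0.30207181  0.12876201]
```

View pics/wt4.png

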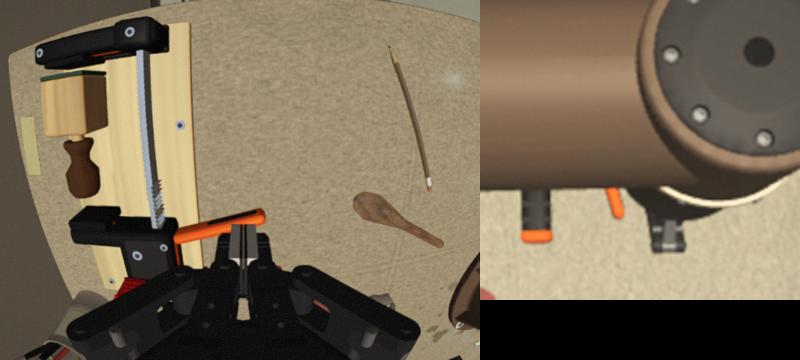

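Stamp lies aligned between the jaws (block at ~(75,100) in the left view). The trigger runs (178,235)–(265,213), beside the shut fingers.

```bash
python3 - <<'E'
from h import *
import pickle
p=pickle.load(open("w4.pkl","rb"))
ux=np.array([-.073,-.9973]);uy=np.array([.9973,-.073])
s=4/3
for n,u,v,z in [("trigtip_front",263,209,.044),("trigtip_end",266,214,.044),("trig_front_mid",220,221,.044),("mpadfront",92,207,.054),("fpad",75,62,.054),("knob",85,197,.033),("gL",41,80,.056),("gR",106,74,.056),("hL",47,134,.056),("hR",85,136,.056)]:
    w=ray("wrist",(u*s,v*s),z,p)*1000; print(n,np.round(w,1),"clamp",round(w[:2]@ux,1),round(w[:2]@uy,1))
t=np.array([438.8,-222.7]);print("tcp",t@ux,t@uy)
E
```

```text
trigtip_front [ 424.4 -204.6   44. ] clamp 173.1 438.2
trigtip_end [ 422.1 -199.7   44. ] clamp 168.3 435.5
trig_front_mid [ 462.1 -195.9   44. ] clamp 161.7 475.2
mpadfront [ 576.7 -220.    54. ] clamp 177.4 591.2
fpad [ 567.5 -346.8   54. ] clamp 304.4 591.3
knob [ 596.6 -222.4   33. ] clamp 178.2 611.3
gL [ 605.6 -340.    56. ] clamp 294.9 628.8
gR [ 537.9 -330.2   56. ] clamp 290.1 560.6
hL [ 607.6 -291.8   56. ] clamp 246.6 627.3
hR [ 565.8 -284.1   56. ] clamp 242.0 585.0
tcp 190.06631 453.87233999999995
```

Call:
drive_tool --pt "0.05 0 0.3 0 0 0" --pt "0.05 0 0.6 0 0 0" --pt "0.05 0 0.814 0 0 0" --pt "0.05 0 0.814 0 0 0" --pt "0.05 0 0.814 0 0 0"

```text
clock: 10.38
eef_pos: [0.4366, -0.2285, 0.0278]
ee_rot: [-0.001, -0.68, 0.733, 0.001]
contact_force: [0.5, -0.3, 1.1]
width: -0.0
grasp_force: 0.0
```

Call:
drive_tool --pt "-0.1 0 0 0 0 0" --pt "-0.15 0 0 0 0 0" --pt "-0.2 0 0 0 0 0" --pt "-0.25 0 0 0 0 0" --pt "-0.29 0 0 0 0 0" --pt "-0.29 0 0 0 0 0"

```text
clock: 10.88
eef_pos: [0.4399, -0.1931, 0.0296]
ee_rot: [0.0, -0.68, 0.733, -0.0]
contact_force: [-1.5, -3.7, 1.0]
width: -0.0
grasp_force: 1.7
```

Call:
drive_tool --pt "-0.03 0 0 0 0 0" --pt "-0.06 0 0 0 0 0" --pt "-0.09 0 0 0 0 0" --pt "-0.12 0 0 0 0 0" --pt "-0.14 0 0 0 0 0" --pt "-0.14 0 0 0 0 0"

```text
clock: 11.38
eef_pos: [0.4407, -0.1769, 0.029]
ee_rot: [-0.0, -0.68, 0.733, -0.0]
contact_force: [-1.7, -4.3, 2.7]
width: -0.003
grasp_force: 2.6
```

Call:
drive_tool --pt "-0.015 0 0 0 0 0" --pt "-0.03 0 0 0 0 0" --pt "-0.03 0 0 0 0 0"

```text
clock: 11.63
eef_pos: [0.4414, -0.1734, 0.029]
ee_rot: [0.0, -0.68, 0.733, -0.0]
contact_force: [-0.6, -4.8, 2.0]
width: -0.001
grasp_force: 2.6
```

Call:
drive_tool --pt "-0.012 0 0 0 0 0" --pt "-0.025 0 0 0 0 0" --pt "-0.035 0 0 0 0 0" --pt "-0.035 0 0 0 0 0"

```text
clock: 11.97
eef_pos: [0.4424, -0.1693, 0.0291]
ee_rot: [0.0, -0.68, 0.733, -0.001]
contact_force: [0.2, -6.5, 0.4]
width: 0.002
grasp_force: 3.0
```

Call:
drive_tool --pt "0.15 0 0 0 0 0" --pt "0.35 0 0 0 0 0" --pt "0.55 0 0 0 0 0" --pt "0.55 0 0 0 0 0" --pt "0.55 0 0 0 0 0" --pt "0.55 0 0 0 0 0"

```text
clock: 12.47
eef_pos: [0.4366, -0.2347, 0.0287]
ee_rot: [0.0, -0.68, 0.734, 0.0]
contact_force: [-0.4, -0.2, 0.6]
width: 0.002
grasp_force: 0.0
```

```bash
cat > look.py <<'E'
from h import *
import cv2,sys,pickle
n=sys.argv[1]
p=arm.camera_params("wrist");im=arm.camera("wrist");cv2.imwrite(f"pics/{n}.png",im[:,:,::-1])
pickle.dump(p,open(n+".pkl","wb"))
s=arm.read_state();e=s['eef_pos']*1000
print("tcp",e,"cx",-.073*e[0]-.9973*e[1],s['contact_force'],s['clock'])
E
python3 look.py w5
python3 - <<'E'
import cv2
cv2.imwrite("pics/w5c.png",cv2.resize(cv2.imread("pics/w5.png")[:380,:400],(800,760))[:600])
E
```

```text
tcp [ 436.58832003 -234.41898284   28.76497598] cx 201.91510422680997 [ 0.5703692  -0.0365477   0.08505934] 12.5167
```

View pics/w5c.png

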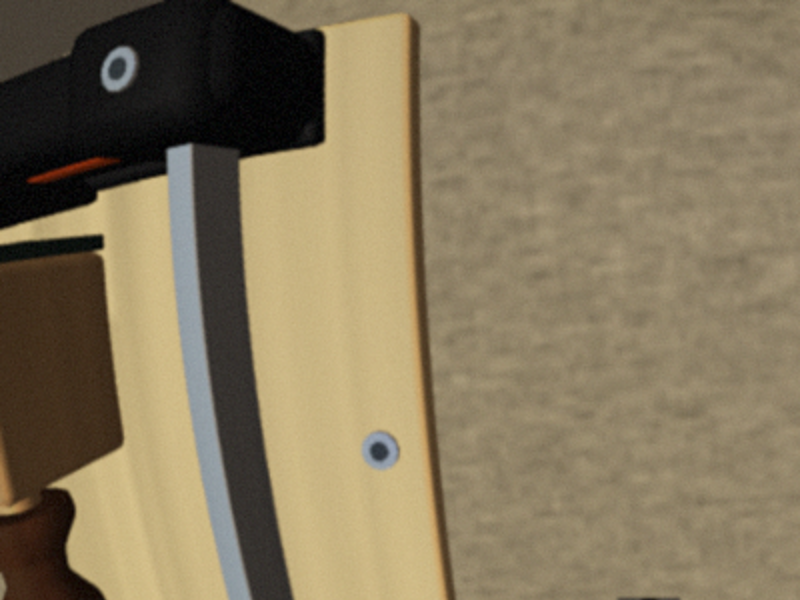

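Call:
drive_tool --pt "-0.1 0 0 0 0 0" --pt "-0.15 0 0 0 0 0" --pt "-0.2 0 0 0 0 0" --pt "-0.25 0 0 0 0 0" --pt "-0.3 0 0 0 0 0" --pt "-0.34 0 0 0 0 0" --pt "-0.38 0 0 0 0 0" --pt "-0.38 0 0 0 0 0"

```text
clock: 13.18
eef_pos: [0.4388, -0.1887, 0.0286]
ee_rot: [-0.001, -0.68, 0.733, 0.001]
contact_force: [-3.5, -4.1, 0.2]
width: -0.0
grasp_force: 2.2
```

Call:
drive_tool --pt "-0.025 0 0 0 0 0" --pt "-0.05 0 0 0 0 0" --pt "-0.075 0 0 0 0 0" --pt "-0.1 0 0 0 0 0" --pt "-0.11 0 0 0 0 0" --pt "-0.11 0 0 0 0 0"

```text
clock: 13.68
eef_pos: [0.4412, -0.1763, 0.0288]
ee_rot: [-0.0, -0.68, 0.733, -0.0]
contact_force: [0.8, -6.6, -2.4]
width: 0.003
grasp_force: 3.1
```

Call:
drive_tool --pt "0.15 0 0 0 0 0" --pt "0.35 0 0 0 0 0" --pt "0.55 0 0 0 0 0" --pt "0.55 0 0 0 0 0" --pt "0.55 0 0 0 0 0" --pt "0.55 0 0 0 0 0"

```text
clock: 14.18
eef_pos: [0.4362, -0.2418, 0.0288]
ee_rot: [0.0, -0.68, 0.733, -0.0]
contact_force: [1.5, 0.5, 0.9]
width: -0.004
grasp_force: 0.0
```

Call:
drive_tool --pt "-0.1 0 0 0 0 0" --pt "-0.15 0 0 0 0 0" --pt "-0.2 0 0 0 0 0" --pt "-0.24 0 0 0 0 0" --pt "-0.28 0 0 0 0 0" --pt "-0.32 0 0 0 0 0" --pt "-0.32 0 0 0 0 0"

```text
clock: 14.77
eef_pos: [0.4379, -0.2031, 0.0287]
ee_rot: [-0.001, -0.68, 0.733, 0.001]
contact_force: [-2.8, -3.3, 0.7]
width: 0.001
grasp_force: 1.8
```

Call:
drive_tool --pt "-0.02 0 0 0 0 0" --pt "-0.04 0 0 0 0 0" --pt "-0.06 0 0 0 0 0" --pt "-0.06 0 0 0 0 0"

```text
clock: 15.1
eef_pos: [0.4384, -0.1965, 0.0287]
ee_rot: [-0.001, -0.68, 0.733, 0.001]
contact_force: [-4.0, -5.7, 1.4]
width: 0.0
grasp_force: 2.7
```

Call:
drive_tool --pt "-0.02 0 0 0 0 0" --pt "-0.04 0 0 0 0 0" --pt "-0.05 0 0 0 0 0" --pt "-0.05 0 0 0 0 0"

```text
clock: 15.43
eef_pos: [0.4393, -0.1907, 0.0287]
ee_rot: [-0.001, -0.68, 0.733, 0.0]
contact_force: [-3.0, -4.9, 0.4]
width: -0.002
grasp_force: 2.9
```

Call:
drive_tool --pt "-0.02 0 0 0 0 0" --pt "-0.04 0 0 0 0 0" --pt "-0.05 0 0 0 0 0" --pt "-0.05 0 0 0 0 0"

```text
clock: 15.77
eef_pos: [0.4406, -0.1845, 0.0288]
ee_rot: [0.0, -0.68, 0.733, -0.0]
contact_force: [-0.8, -1.2, 1.1]
width: 0.004
grasp_force: 0.6
```

Call:
drive_tool --pt "-0.01 0 0 0 0 0" --pt "-0.015 0 0 0 0 0" --pt "-0.015 0 0 0 0 0"

```text
clock: 16.02
eef_pos: [0.441, -0.1826, 0.0289]
ee_rot: [0.0, -0.68, 0.733, -0.0]
contact_force: [0.5, -1.5, -1.1]
width: 0.002
grasp_force: 0.6
```

Call:
drive_tool --pt "0.15 0 0 0 0 0" --pt "0.35 0 0 0 0 0" --pt "0.58 0 0 0 0 0" --pt "0.58 0 0 0 0 0" --pt "0.58 0 0 0 0 0" --pt "0.58 0 0 0 0 0"

```text
clock: 16.52
eef_pos: [0.4352, -0.252, 0.0287]
ee_rot: [0.0, -0.68, 0.734, 0.0]
contact_force: [-0.9, 0.0, 0.2]
width: 0.002
grasp_force: 0.0
```

```bash
cat > side.py <<'E'
from h import *
import cv2,sys
n=sys.argv[1]
for cam in ["side","wrist"]:
    im=arm.camera(cam);cv2.imwrite(f"pics/{cam}_{n}.png",im[:,:,::-1])
    for k in ["stamp_block","handle_shoulder","jaw_pad","trigger_face","release_face"]:
        print(cam,k,[(round(x['confidence'],2),list(map(int,x['box'])),np.round(np.argwhere(x['pixels']).mean(0)[::-1],1)) for x in arm.regions_of(cam,k)[:2]])
# red lever / orange colour blobs in side
a=cv2.cvtColor(cv2.imread(f"pics/side_{n}.png"),cv2.COLOR_BGR2HSV);b=cv2.cvtColor(cv2.imread("pics/side0.png"),cv2.COLOR_BGR2HSV)
for nm,x in (("start",b),("now",a)):
    red=((x[...,0]<4)|(x[...,0]>176))&(x[...,1]>200)&(x[...,2]>120)
    org=(x[...,0]>6)&(x[...,0]<16)&(x[...,1]>200)&(x[...,2]>130)
    for c,m in (("red",red),("orange",org)):
        q,l,st,ce=cv2.connectedComponentsWithStats(m.astype(np.uint8)); print(nm,c,[(st[i].tolist(),np.round(ce[i],1).tolist()) for i in range(1,q) if st[i,4]>15])
E
python3 side.py a
```

```text
side stamp_block [(0.74, [394, 272, 62, 42], array([420.9, 294. ]))]
side handle_shoulder [(0.97, [390, 269, 23, 23], array([403.4, 283.6])), (0.44, [260, 245, 21, 20], array([271.2, 255.9]))]
side jaw_pad [(0.88, [379, 263, 28, 31], array([389.9, 277.1]))]
side trigger_face []
side release_face [(0.7, [349, 239, 12, 17], array([354.3, 247.3]))]
wrist stamp_block [(0.74, [0, 138, 69, 237], array([ 29.4, 251.7])), (0.59, [5, 346, 93, 61], array([ 57.5, 377.9]))]
wrist handle_shoulder [(0.65, [0, 259, 63, 114], array([ 31. , 322.6]))]
wrist jaw_pad []
wrist trigger_face [(0.94, [214, 393, 115, 29], array([312.6, 406.6]))]
wrist release_face []
start red [([340, 234, 13, 20, 200], [346.2, 243.4])]
start orange [([315, 216, 10, 5, 23], [320.1, 217.8]), ([296, 265, 42, 37, 461], [319.0, 285.9]), ([262, 270, 11, 20, 168], [267.4, 279.2]), ([429, 318, 38, 17, 160], [447.1, 325.8])]
now red [([349, 240, 12, 17, 150], [354.6, 246.8])]
now orange [([268, 276, 11, 21, 179], [273.1, 285.5]), ([303, 301, 9, 11, 55], [305.7, 307.1]), ([429, 318, 38, 17, 163], [447.0, 325.8])]
```

```bash
cat > adv.py <<'E'
from h import *
import sys
u3=np.array([-.073,-.9973,0])
def adv(z,p0,p1):
    P=ray("side",p0,z); ds=np.arange(-.03,.08,.0005)
    q=np.array([proj("side",P+d*u3) for d in ds]); e=np.linalg.norm(q-p1,axis=1); i=e.argmin(); return ds[i]*1000,e[i]
if __name__=="__main__":
    print("grip end",adv(.033,(267.4,279.2),(273.1,285.5)),"lever top-left",adv(.088,(340,234),(349,240)),adv(.073,(346.2,243.4),(354.5,247)))
    # pad left edge etc
    print("pad->",adv(.05,(383.5,270),(389.9,277.1)))
E
python3 adv.py
```

```text
grip end (np.float64(24.00000000000005), np.float64(0.16376965624128995)) lever top-left (np.float64(29.500000000000053), np.float64(0.4826147460865449)) (np.float64(23.50000000000005), np.float64(2.091184932983261))
pad-> (np.float64(21.500000000000046), np.float64(1.8722995832647629))
```

Call:
drive_tool --pt "-0.1 0 0 0 0 0" --pt "-0.15 0 0 0 0 0" --pt "-0.2 0 0 0 0 0" --pt "-0.24 0 0 0 0 0" --pt "-0.24 0 0 0 0 0"

```text
clock: 17.53
eef_pos: [0.4372, -0.2229, 0.0289]
ee_rot: [-0.0, -0.68, 0.733, 0.0]
contact_force: [-1.7, -2.5, -0.2]
width: 0.003
grasp_force: 1.1
```

Call:
drive_tool --pt "-0.02 0 0 0 0 0" --pt "-0.04 0 0 0 0 0" --pt "-0.04 0 0 0 0 0"

```text
clock: 17.78
eef_pos: [0.437, -0.2187, 0.0287]
ee_rot: [-0.001, -0.68, 0.733, 0.0]
contact_force: [-2.8, -4.3, 1.6]
width: -0.0
grasp_force: 2.1
```

Call:
drive_tool --pt "-0.02 0 0 0 0 0" --pt "-0.04 0 0 0 0 0" --pt "-0.04 0 0 0 0 0"

```text
clock: 18.03
eef_pos: [0.4366, -0.2143, 0.0287]
ee_rot: [-0.001, -0.68, 0.733, 0.001]
contact_force: [-5.0, -7.6, 2.7]
width: -0.005
grasp_force: 3.6
```

Call:
drive_tool --pt "-0.02 0 0 0 0 0" --pt "-0.04 0 0 0 0 0" --pt "-0.04 0 0 0 0 0"

```text
clock: 18.28
eef_pos: [0.4387, -0.2089, 0.0288]
ee_rot: [0.0, -0.68, 0.733, -0.0]
contact_force: [-1.9, -0.9, 0.3]
width: 0.003
grasp_force: 0.4
```

Call:
drive_tool --pt "-0.02 0 0 0 0 0" --pt "-0.03 0 0 0 0 0" --pt "-0.03 0 0 0 0 0"

```text
clock: 18.53
eef_pos: [0.439, -0.2052, 0.0289]
ee_rot: [0.0, -0.68, 0.733, -0.0]
contact_force: [-1.1, -1.2, -0.1]
width: -0.002
grasp_force: 0.6
```

Call:
drive_tool --pt "-0.02 0 0 0 0 0" --pt "-0.04 0 0 0 0 0" --pt "-0.04 0 0 0 0 0"

```text
clock: 18.78
eef_pos: [0.4392, -0.2008, 0.0289]
ee_rot: [-0.0, -0.68, 0.733, -0.0]
contact_force: [-0.6, -6.1, -0.2]
width: -0.004
grasp_force: 3.0
```

Call:
drive_tool --pt "-0.02 0 0 0 0 0" --pt "-0.04 0 0 0 0 0" --pt "-0.04 0 0 0 0 0"

```text
clock: 19.03
eef_pos: [0.4395, -0.1965, 0.0289]
ee_rot: [-0.0, -0.68, 0.733, -0.0]
contact_force: [-1.4, -11.4, -1.5]
width: -0.003
grasp_force: 5.5
```

Call:
drive_tool --pt "-0.015 0 0 0 0 0" --pt "-0.03 0 0 0 0 0" --pt "-0.03 0 0 0 0 0"

```text
clock: 19.28
eef_pos: [0.4401, -0.1932, 0.029]
ee_rot: [-0.0, -0.68, 0.733, -0.001]
contact_force: [0.4, -12.6, -2.5]
width: -0.004
grasp_force: 6.3
```

Call:
drive_tool --pt "-0.015 0 0 0 0 0" --pt "-0.025 0 0 0 0 0" --pt "-0.025 0 0 0 0 0"

```text
clock: 19.53
eef_pos: [0.4408, -0.1903, 0.029]
ee_rot: [-0.0, -0.68, 0.733, -0.001]
contact_force: [1.1, -13.9, -3.3]
width: 0.001
grasp_force: 6.4
```

Call:
drive_tool --pt "-0.01 0 0 0 0 0" --pt "-0.02 0 0 0 0 0" --pt "-0.02 0 0 0 0 0"

```text
clock: 19.78
eef_pos: [0.4414, -0.1881, 0.0291]
ee_rot: [0.0, -0.68, 0.733, -0.001]
contact_force: [4.2, -15.6, -5.5]
width: -0.0
grasp_force: 6.9
```

Call:
drive_tool --pt "0.05 0 0 0 0 0" --pt "0.15 0 0 0 0 0" --pt "0.35 0 0 0 0 0" --pt "0.57 0 0 0 0 0" --pt "0.57 0 0 0 0 0" --pt "0.57 0 0 0 0 0" --pt "0.57 0 0 0 0 0"

```text
clock: 20.37
eef_pos: [0.435, -0.2549, 0.0287]
ee_rot: [0.0, -0.68, 0.734, 0.0]
contact_force: [-0.5, 0.5, 0.6]
width: -0.0
grasp_force: 0.0
```

```bash
sed -i 's/"wrist"\]:/"wrist"][:1]:/' side.py; python3 side.py b|grep -v start; python3 - <<'E'
import cv2,numpy as np
E
```

```text
side stamp_block [(0.79, [394, 270, 65, 43], array([421.3, 294. ]))]
side handle_shoulder [(0.72, [393, 273, 20, 21], array([403.8, 284.3])), (0.6, [379, 267, 29, 25], array([391.6, 278. ]))]
side jaw_pad [(0.91, [385, 264, 24, 32], array([390.9, 278.6]))]
side trigger_face []
side release_face [(0.5, [350, 242, 10, 17], array([356.1, 249. ])), (0.43, [266, 244, 206, 120], array([393.2, 313. ]))]
now red [([350, 241, 12, 17, 146], [355.7, 247.7])]
now orange [([269, 277, 11, 21, 180], [274.1, 286.6]), ([304, 302, 9, 11, 55], [306.6, 308.2]), ([429, 318, 38, 17, 163], [447.0, 325.8])]
```

Call:
drive_tool --pt "-0.1 0 0 0 0 0" --pt "-0.13 0 0 0 0 0" --pt "-0.17 0 0 0 0 0" --pt "-0.21 0 0 0 0 0" --pt "-0.23 0 0 0 0 0" --pt "-0.23 0 0 0 0 0"

```text
clock: 21.17
eef_pos: [0.4369, -0.2273, 0.0288]
ee_rot: [-0.0, -0.68, 0.733, 0.0]
contact_force: [-1.5, -2.0, 0.3]
width: -0.001
grasp_force: 1.1
```

Call:
drive_tool --pt "-0.02 0 0 0 0 0" --pt "-0.04 0 0 0 0 0" --pt "-0.04 0 0 0 0 0"

```text
clock: 21.42
eef_pos: [0.4364, -0.2231, 0.0287]
ee_rot: [-0.001, -0.68, 0.733, 0.001]
contact_force: [-3.2, -5.9, 2.2]
width: -0.0
grasp_force: 2.7
```

Call:
drive_tool --pt "-0.02 0 0 0 0 0" --pt "-0.04 0 0 0 0 0" --pt "-0.04 0 0 0 0 0"

```text
clock: 21.67
eef_pos: [0.4376, -0.2181, 0.0288]
ee_rot: [-0.0, -0.68, 0.733, 0.0]
contact_force: [-0.5, -0.2, 0.3]
width: -0.005
grasp_force: 0.3
```

Call:
drive_tool --pt "-0.02 0 0 0 0 0" --pt "-0.04 0 0 0 0 0" --pt "-0.04 0 0 0 0 0"

```text
clock: 21.92
eef_pos: [0.4384, -0.2129, 0.0288]
ee_rot: [0.0, -0.68, 0.733, -0.0]
contact_force: [-1.1, -0.2, 0.3]
width: 0.004
grasp_force: 0.4
```

Call:
drive_tool --pt "-0.02 0 0 0 0 0" --pt "-0.04 0 0 0 0 0" --pt "-0.04 0 0 0 0 0"

```text
clock: 22.17
eef_pos: [0.4385, -0.2083, 0.0288]
ee_rot: [-0.0, -0.68, 0.733, -0.0]
contact_force: [-0.3, -2.7, -1.2]
width: -0.002
grasp_force: 1.6
```

Call:
drive_tool --pt "-0.015 0 0 0 0 0" --pt "-0.025 0 0 0 0 0" --pt "-0.025 0 0 0 0 0"

```text
clock: 22.42
eef_pos: [0.4386, -0.2058, 0.0289]
ee_rot: [-0.0, -0.68, 0.733, -0.0]
contact_force: [-0.6, -6.9, 0.6]
width: -0.002
grasp_force: 3.5
```

Call:
drive_tool --pt "-0.015 0 0 0 0 0" --pt "-0.03 0 0 0 0 0" --pt "-0.03 0 0 0 0 0"

```text
clock: 22.67
eef_pos: [0.4388, -0.2026, 0.0289]
ee_rot: [-0.0, -0.68, 0.733, -0.0]
contact_force: [-1.1, -10.8, -0.5]
width: 0.001
grasp_force: 5.3
```

Call:
drive_tool --pt "-0.012 0 0 0 0 0" --pt "-0.025 0 0 0 0 0" --pt "-0.025 0 0 0 0 0"

```text
clock: 22.92
eef_pos: [0.4391, -0.1999, 0.0289]
ee_rot: [-0.001, -0.68, 0.733, -0.0]
contact_force: [-0.1, -13.3, -1.4]
width: -0.001
grasp_force: 6.6
```

Call:
drive_tool --pt "-0.01 0 0 0 0 0" --pt "-0.02 0 0 0 0 0" --pt "-0.02 0 0 0 0 0"

```text
clock: 23.17
eef_pos: [0.4395, -0.1976, 0.0289]
ee_rot: [-0.0, -0.68, 0.733, -0.0]
contact_force: [0.1, -13.4, -1.8]
width: 0.0
grasp_force: 6.7
```

Call:
drive_tool --pt "-0.012 0 0 0 0 0" --pt "-0.025 0 0 0 0 0" --pt "-0.025 0 0 0 0 0"

```text
clock: 23.42
eef_pos: [0.4402, -0.1945, 0.029]
ee_rot: [-0.0, -0.68, 0.733, -0.001]
contact_force: [1.9, -12.1, -3.3]
width: 0.001
grasp_force: 6.1
```

Call:
drive_tool --pt "-0.01 0 0 0 0 0" --pt "-0.02 0 0 0 0 0" --pt "-0.02 0 0 0 0 0"

```text
clock: 23.67
eef_pos: [0.4408, -0.1923, 0.0291]
ee_rot: [0.0, -0.68, 0.733, -0.001]
contact_force: [2.4, -14.5, -4.4]
width: 0.001
grasp_force: 6.8
```

Call:
drive_tool --pt "-0.01 0 0 0 0 0" --pt "-0.02 0 0 0 0 0" --pt "-0.02 0 0 0 0 0"

```text
clock: 23.92
eef_pos: [0.4413, -0.1906, 0.0291]
ee_rot: [-0.0, -0.68, 0.733, -0.001]
contact_force: [3.8, -22.8, -6.9]
width: -0.003
grasp_force: 10.1
```

Call:
drive_tool --pt "0.05 0 0 0 0 0" --pt "0.15 0 0 0 0 0" --pt "0.35 0 0 0 0 0" --pt "0.58 0 0 0 0 0" --pt "0.58 0 0 0 0 0" --pt "0.58 0 0 0 0 0" --pt "0.58 0 0 0 0 0"

```text
clock: 24.5
eef_pos: [0.4347, -0.258, 0.0287]
ee_rot: [0.0, -0.68, 0.734, 0.0]
contact_force: [-0.3, 0.1, -0.9]
width: 0.0
grasp_force: 0.0
```

```bash
python3 side.py c|grep -v start
```

```text
side stamp_block [(0.61, [393, 272, 65, 43], array([421.8, 294.5])), (0.41, [352, 240, 13, 15], array([357.1, 248.8]))]
side handle_shoulder [(0.69, [396, 273, 21, 24], array([405.1, 284.6]))]
side jaw_pad [(0.81, [385, 264, 24, 31], array([393.3, 278.7]))]
side trigger_face [(0.47, [395, 274, 23, 22], array([405.3, 284.7]))]
side release_face [(0.52, [349, 240, 15, 19], array([357.1, 248.8]))]
now red [([351, 241, 12, 18, 152], [356.8, 248.8])]
now orange [([270, 278, 11, 21, 182], [275.1, 287.9]), ([305, 304, 9, 11, 56], [307.8, 309.5]), ([429, 318, 38, 17, 163], [447.0, 325.8])]
```

Call:
drive_tool --pt "-0.1 0 0 0 0 0" --pt "-0.13 0 0 0 0 0" --pt "-0.17 0 0 0 0 0" --pt "-0.21 0 0 0 0 0" --pt "-0.23 0 0 0 0 0" --pt "-0.23 0 0 0 0 0"

```text
clock: 25.3
eef_pos: [0.4365, -0.2304, 0.0288]
ee_rot: [-0.0, -0.68, 0.733, 0.0]
contact_force: [-2.6, -2.7, 0.1]
width: -0.001
grasp_force: 1.4
```

Call:
drive_tool --pt "-0.02 0 0 0 0 0" --pt "-0.04 0 0 0 0 0" --pt "-0.06 0 0 0 0 0" --pt "-0.08 0 0 0 0 0" --pt "-0.08 0 0 0 0 0"

```text
clock: 25.72
eef_pos: [0.437, -0.2212, 0.0287]
ee_rot: [-0.0, -0.68, 0.733, 0.0]
contact_force: [-0.4, -0.9, -0.6]
width: 0.002
grasp_force: 0.3
```

Call:
drive_tool --pt "-0.02 0 0 0 0 0" --pt "-0.04 0 0 0 0 0" --pt "-0.05 0 0 0 0 0" --pt "-0.05 0 0 0 0 0"

```text
clock: 26.05
eef_pos: [0.4382, -0.2148, 0.0288]
ee_rot: [0.0, -0.68, 0.733, -0.0]
contact_force: [-0.7, -1.4, -0.7]
width: 0.001
grasp_force: 0.4
```

Call:
drive_tool --pt "-0.015 0 0 0 0 0" --pt "-0.03 0 0 0 0 0" --pt "-0.03 0 0 0 0 0"

```text
clock: 26.3
eef_pos: [0.4383, -0.2115, 0.0289]
ee_rot: [-0.0, -0.68, 0.733, -0.0]
contact_force: [-1.2, -4.9, -0.4]
width: 0.001
grasp_force: 2.3
```

Call:
drive_tool --pt "-0.015 0 0 0 0 0" --pt "-0.03 0 0 0 0 0" --pt "-0.03 0 0 0 0 0"

```text
clock: 26.55
eef_pos: [0.4384, -0.2083, 0.0288]
ee_rot: [-0.0, -0.68, 0.733, -0.0]
contact_force: [-0.3, -7.2, 0.0]
width: -0.0
grasp_force: 3.8
```

Call:
drive_tool --pt "-0.012 0 0 0 0 0" --pt "-0.025 0 0 0 0 0" --pt "-0.025 0 0 0 0 0"

```text
clock: 26.8
eef_pos: [0.4386, -0.2056, 0.0289]
ee_rot: [-0.0, -0.68, 0.733, -0.0]
contact_force: [-0.8, -11.9, -1.6]
width: 0.002
grasp_force: 5.5
```

Call:
drive_tool --pt "-0.01 0 0 0 0 0" --pt "-0.02 0 0 0 0 0" --pt "-0.02 0 0 0 0 0"

```text
clock: 27.05
eef_pos: [0.4389, -0.2036, 0.0289]
ee_rot: [-0.001, -0.68, 0.733, -0.0]
contact_force: [0.0, -14.2, -1.5]
width: 0.001
grasp_force: 6.6
```

Call:
drive_tool --pt "-0.01 0 0 0 0 0" --pt "-0.02 0 0 0 0 0" --pt "-0.02 0 0 0 0 0"

```text
clock: 27.3
eef_pos: [0.4392, -0.2014, 0.0289]
ee_rot: [-0.001, -0.68, 0.733, -0.001]
contact_force: [-0.7, -15.9, -2.8]
width: 0.001
grasp_force: 7.9
```

Call:
drive_tool --pt "-0.01 0 0 0 0 0" --pt "-0.015 0 0 0 0 0" --pt "-0.015 0 0 0 0 0"

```text
clock: 27.55
eef_pos: [0.4395, -0.1999, 0.029]
ee_rot: [-0.001, -0.68, 0.733, -0.001]
contact_force: [0.1, -18.7, -3.4]
width: -0.003
grasp_force: 9.1
```

Call:
drive_tool --pt "-0.01 0 0 0 0 0" --pt "-0.01 0 0 0 0 0" --pt "-0.01 0 0 0 0 0"

```text
clock: 27.8
eef_pos: [0.4397, -0.1989, 0.029]
ee_rot: [-0.001, -0.68, 0.733, -0.001]
contact_force: [0.5, -19.6, -4.6]
width: -0.002
grasp_force: 9.7
```

Call:
drive_tool --pt "0.05 0 0 0 0 0" --pt "0.2 0 0 0 0 0" --pt "0.4 0 0 0 0 0" --pt "0.55 0 0 0 0 0" --pt "0.55 0 0 0 0 0" --pt "0.55 0 -0.3 0 0 0" --pt "0.55 0 -0.7 0 0 0" --pt "0.55 0 -1 0 0 0" --pt "0.55 0 -1 0 0 0" --pt "0.55 0 -1 0 0 0"

```text
clock: 28.63
eef_pos: [0.4364, -0.2629, 0.1518]
ee_rot: [0.002, -0.68, 0.733, -0.003]
contact_force: [-0.3, -0.1, -0.6]
width: 0.002
grasp_force: 0.0
```

Call:
drive_tool --pt "0 -0.3 0 0 0 0" --pt "0 -0.6 0 0 0 0" --pt "0 -0.85 0 0 0 0" --pt "0 -0.85 0 0 0 0" --pt "0 -0.85 0 0 0 0"

```text
clock: 29.05
eef_pos: [0.5366, -0.2699, 0.1465]
ee_rot: [-0.001, -0.68, 0.733, 0.001]
contact_force: [-1.2, 0.2, -0.8]
width: 0.0
grasp_force: 0.0
```

```bash
python3 look.py w6; python3 - <<'E'
from h import *
import cv2,pickle
p=pickle.load(open("w6.pkl","rb"))
ux=np.array([-.073,-.9973]);uy=np.array([.9973,-.073])
x=cv2.cvtColor(cv2.imread("pics/w6.png"),cv2.COLOR_BGR2HSV)
m=(((x[...,0]<4)|(x[...,0]>176))&(x[...,1]>180)&(x[...,2]>70)).astype(np.uint8)
q,l,st,ce=cv2.connectedComponentsWithStats(m)
for i in range(1,q):
    if st[i,4]>30:
        c,_=cv2.findContours((l==i).astype(np.uint8),0,2); ap=cv2.approxPolyDP(c[0],3,True)[:,0]
        print(st[i],ce[i])
        for a in ap:
            print(a,[np.round([ (ray("wrist",a,z,p)[:2]*1000)@ux,(ray("wrist",a,z,p)[:2]*1000)@uy],1).tolist() for z in (.058,.088)])
for k in ["stamp_block","handle_shoulder","jaw_pad","release_face"]:
    print(k,[(round(r['confidence'],2),list(map(int,r['box']))) for r in arm.regions_of("wrist",k)[:2]])
E
python3 side.py d | grep now
```

```text
tcp [ 535.52768458 -269.93528558  146.79680523] cx 230.11293933311637 [-0.25058818  0.32563028 -0.41286079] 29.1
[318 392  13  12 122] [324.12295082 397.6557377 ]
[321 392] [[111.8, 558.3], [139.1, 558.0]]
[318 403] [[99.5, 560.8], [128.5, 560.2]]
[330 403] [[99.4, 551.2], [128.4, 551.9]]
[328 393] [[110.6, 552.8], [138.1, 553.3]]
stamp_block []
handle_shoulder [(0.72, [202, 131, 80, 158]), (0.69, [227, 216, 49, 72])]
jaw_pad [(0.62, [223, 277, 68, 34])]
release_face [(0.44, [319, 391, 10, 11])]
now red [([350, 241, 13, 21, 194], [355.7, 250.8])]
now orange [([312, 216, 12, 7, 41], [318.7, 218.7]), ([305, 273, 43, 42, 521], [327.8, 295.5]), ([270, 278, 11, 21, 181], [275.1, 287.8]), ([429, 318, 38, 17, 162], [447.0, 325.8])]
```

```bash
python3 - <<'E'
from h import *
import cv2,pickle
ux=np.array([-.073,-.9973]);uy=np.array([.9973,-.073])
for f,cam,p in (("top0","top",None),("w1","wrist",pickle.load(open("w1.pkl","rb")))):
    x=cv2.cvtColor(cv2.imread(f"pics/{f}.png"),cv2.COLOR_BGR2HSV)
    m=(((x[...,0]<4)|(x[...,0]>176))&(x[...,1]>180)&(x[...,2]>70)).astype(np.uint8)
    q,l,st,ce=cv2.connectedComponentsWithStats(m)
    for i in range(1,q):
        if st[i,4]>30:
            r=st[i];print(f,r)
            for a in [(r[0],r[1]),(r[0]+r[2],r[1]),(r[0],r[1]+r[3]),(r[0]+r[2],r[1]+r[3])]:
                print(a,[np.round([ (ray(cam,a,z,p)[:2]*1000)@ux,(ray(cam,a,z,p)[:2]*1000)@uy],1).tolist() for z in (.058,.073,.088)])
E
```

```text
top0 [313 223   5  15  57]
(np.int32(313), np.int32(223)) [[98.0, 577.5], [98.2, 573.6], [98.4, 569.7]]
(np.int32(318), np.int32(223)) [[107.5, 577.4], [107.5, 573.5], [107.6, 569.6]]
(np.int32(313), np.int32(238)) [[97.6, 548.2], [97.8, 544.8], [98.0, 541.4]]
(np.int32(318), np.int32(238)) [[107.1, 548.0], [107.1, 544.6], [107.1, 541.2]]
w1 [204 269  25  17 311]
(np.int32(204), np.int32(269)) [[101.3, 580.2], [107.8, 574.7], [114.3, 569.3]]
(np.int32(229), np.int32(269)) [[101.7, 549.3], [108.2, 545.1], [114.7, 540.8]]
(np.int32(204), np.int32(286)) [[79.0, 583.0], [86.4, 577.5], [93.8, 572.0]]
(np.int32(229), np.int32(286)) [[79.8, 551.5], [87.1, 547.2], [94.5, 542.9]]
w1 [132 351  14  14  31]
(np.int32(132), np.int32(351)) [[-28.5, 711.0], [-17.0, 700.5], [-5.4, 690.0]]
(np.int32(146), np.int32(351)) [[-25.8, 687.0], [-14.4, 677.5], [-3.0, 667.9]]
(np.int32(132), np.int32(365)) [[-54.7, 718.6], [-42.1, 707.8], [-29.6, 697.1]]
(np.int32(146), np.int32(365)) [[-51.5, 693.9], [-39.1, 684.0], [-26.6, 674.2]]
```

Call:
drive_tool --pt "-0.15 -0.02 0.3 0 0 0" --pt "-0.3 -0.02 0.615 0 0 0" --pt "-0.45 -0.02 0.615 0 0 0" --pt "-0.54 -0.02 0.615 0 0 0" --pt "-0.54 -0.02 0.615 0 0 0"

```text
clock: 30.02
eef_pos: [0.544, -0.2048, 0.0754]
ee_rot: [-0.0, -0.681, 0.733, -0.0]
contact_force: [0.5, 0.6, 0.9]
width: 0.002
grasp_force: 0.0
```

Call:
drive_tool --pt "-0.04 0 0 0 0 0" --pt "-0.08 0 0 0 0 0" --pt "-0.12 0 0 0 0 0" --pt "-0.15 0 0 0 0 0" --pt "-0.15 0 0 0 0 0"

```text
clock: 30.43
eef_pos: [0.5452, -0.1881, 0.0757]
ee_rot: [0.0, -0.68, 0.733, -0.001]
contact_force: [0.0, -1.0, 0.2]
width: -0.002
grasp_force: 0.2
```

Call:
drive_tool --pt "-0.02 0 0 0 0 0" --pt "-0.04 0 0 0 0 0" --pt "-0.06 0 0 0 0 0" --pt "-0.08 0 0 0 0 0" --pt "-0.08 0 0 0 0 0"

```text
clock: 30.85
eef_pos: [0.5458, -0.1788, 0.0753]
ee_rot: [0.0, -0.68, 0.733, -0.0]
contact_force: [1.3, -3.0, 2.4]
width: 0.0
grasp_force: 1.3
```

Call:
drive_tool --pt "-0.04 0 0 0 0 0" --pt "-0.08 0 0 0 0 0" --pt "-0.12 0 0 0 0 0" --pt "-0.16 0 0 0 0 0" --pt "-0.16 0 0 0 0 0"

```text
clock: 31.27
eef_pos: [0.5473, -0.1586, 0.0751]
ee_rot: [0.0, -0.68, 0.733, -0.0]
contact_force: [1.6, -3.3, 1.0]
width: 0.004
grasp_force: 1.4
```

Call:
drive_tool --pt "-0.03 0 0 0 0 0" --pt "-0.06 0 0 0 0 0" --pt "-0.09 0 0 0 0 0" --pt "-0.11 0 0 0 0 0" --pt "-0.11 0 0 0 0 0"

```text
clock: 31.68
eef_pos: [0.5481, -0.1459, 0.075]
ee_rot: [0.0, -0.68, 0.733, -0.0]
contact_force: [0.8, -3.6, 1.2]
width: 0.001
grasp_force: 1.4
```

```bash
python3 side.py e | grep now
```

```text
now red [([337, 247, 5, 5, 16], [338.7, 249.6])]
now orange [([312, 216, 9, 7, 30], [316.4, 218.7]), ([296, 265, 43, 40, 500], [318.3, 287.0]), ([262, 270, 11, 20, 163], [267.6, 279.3]), ([429, 318, 38, 17, 162], [446.9, 325.9])]
```

Call:
drive_tool --pt "-0.02 0 0 0 0 0" --pt "-0.04 0 0 0 0 0" --pt "-0.05 0 0 0 0 0" --pt "-0.05 0 0 0 0 0"

```text
clock: 32.32
eef_pos: [0.5484, -0.1401, 0.075]
ee_rot: [0.0, -0.68, 0.733, 0.0]
contact_force: [0.1, -3.1, 0.7]
width: -0.001
grasp_force: 1.4
```

Call:
drive_tool --pt "-0.015 0 0 0 0 0" --pt "-0.03 0 0 0 0 0" --pt "-0.03 0 0 0 0 0"

```text
clock: 32.57
eef_pos: [0.5486, -0.1365, 0.075]
ee_rot: [-0.0, -0.68, 0.733, 0.0]
contact_force: [-0.8, -2.9, 0.9]
width: 0.001
grasp_force: 1.4
```

Call:
drive_tool --pt "-0.015 0 0 0 0 0" --pt "-0.03 0 0 0 0 0" --pt "-0.03 0 0 0 0 0"

```text
clock: 32.82
eef_pos: [0.5483, -0.1345, 0.075]
ee_rot: [-0.001, -0.68, 0.733, -0.0]
contact_force: [0.0, -12.2, 0.0]
width: 0.0
grasp_force: 6.2
```

Call:
drive_tool --pt "-0.01 0 0 0 0 0" --pt "-0.01 0 0 0 0 0"

```text
clock: 32.98
eef_pos: [0.5483, -0.1341, 0.075]
ee_rot: [-0.002, -0.68, 0.733, -0.0]
contact_force: [-0.4, -17.7, -0.4]
width: -0.002
grasp_force: 8.3
```

Rear stop confirmed. Backing off, lifting and checking.

Call:
drive_tool --pt "0.1 0 0 0 0 0" --pt "0.3 0 0 0 0 0" --pt "0.4 0 0 0 0 0" --pt "0.4 0 0 0 0 0" --pt "0.4 0 -0.4 0 0 0" --pt "0.4 0 -0.8 0 0 0" --pt "0.4 0 -1 0 0 0" --pt "0.4 0 -1 0 0 0"

```text
clock: 33.65
eef_pos: [0.5494, -0.1801, 0.2031]
ee_rot: [0.004, -0.68, 0.733, -0.005]
contact_force: [1.1, 0.2, 0.4]
width: 0.003
grasp_force: 0.0
```

Call:
drive_tool --pt "0 0.3 -0.4 0 0 0" --pt "0 0.6 -0.8 0 0 0" --pt "0 1 -0.8 0 0 0" --pt "0 1 -0.8 0 0 0" --pt "0 1 -0.8 0 0 0" --pt "0 1 -0.8 0 0 0"

```text
clock: 34.15
eef_pos: [0.425, -0.1702, 0.2926]
ee_rot: [0.002, -0.68, 0.733, -0.001]
contact_force: [-0.0, -0.2, -1.0]
width: 0.001
grasp_force: 0.0
```

```bash
python3 side.py f | grep -v start; python3 look.py w7; python3 - <<'E'
from h import *
import pickle
p=pickle.load(open("w7.pkl","rb"))
ux=np.array([-.073,-.9973]);uy=np.array([.9973,-.073])
for k in ["stamp_block","handle_shoulder","jaw_pad","release_face"]:
    for r in arm.regions_of("wrist",k)[:1]:
        b=r['box']; print(k,round(r['confidence'],2),[int(v) for v in b])
        for a in [(b[0]+b[2]/2,b[1]),(b[0]+b[2]/2,b[1]+b[3]),(b[0],b[1]+b[3]/2),(b[0]+b[2],b[1]+b[3]/2)]:
            w=ray("wrist",a,.05 if 'jaw' in k or 'block' in k else .033,p)[:2]*1000; print("   ",round(w@ux,1),round(w@uy,1))
E
python3 - <<'E'
from adv import *
print(adv(.033,(267.4,279.2),(267.6,279.3)))
E
```

```text
side stamp_block [(0.68, [396, 272, 58, 43], array([422.4, 294.7]))]
side handle_shoulder [(0.81, [395, 271, 23, 23], array([405.2, 284.3]))]
side jaw_pad [(0.66, [371, 254, 26, 31], array([382.2, 269.9]))]
side trigger_face [(0.58, [294, 273, 40, 28], array([313.5, 287.8])), (0.41, [335, 230, 12, 22], array([340.9, 240.4]))]
side release_face [(0.47, [333, 230, 14, 19], array([340.9, 240.7]))]
now red [([335, 231, 13, 20, 175], [341.3, 240.2])]
now orange [([318, 216, 8, 6, 22], [322.2, 218.0]), ([294, 264, 42, 38, 473], [316.0, 284.4]), ([260, 268, 11, 20, 163], [265.5, 277.1]), ([429, 318, 38, 17, 160], [447.1, 325.8])]
tcp [ 426.09698637 -170.73825475  290.04824966] cx 139.17218145378678 [-0.82074667  0.18730998  0.00376358] 34.5
stamp_block 0.98 [139, 49, 57, 105]
    303.2 597.7
    190.3 601.9
    250.2 633.2
    243.2 566.2
handle_shoulder 0.94 [153, 97, 29, 54]
    252.8 605.9
    191.9 609.2
    224.1 625.8
    220.8 589.3
jaw_pad 0.87 [149, 185, 51, 17]
    157.2 597.8
    137.8 599.9
    148.8 630.2
    146.5 569.1
release_face 0.75 [194, 247, 28, 21]
    79.9 571.7
    53.0 574.9
    66.5 590.9
    66.7 555.9
(np.float64(0.5000000000000282), np.float64(0.09145874710185553))
```

```bash
python3 - <<'E'
import cv2,numpy as np
for f,u,v0,v1 in (("w1",326,145,166),("w7",167,86,112)):
    im=cv2.imread(f"pics/{f}.png").astype(int)
    print(f,[(v,im[v,u-2:u+3].mean(0).round().astype(int).tolist()[::-1]) for v in range(v0,v1)])
    for v in range(v0,v1): print(v,"".join("#" if g<60 else "+" if g<110 else "." for g in im[v,u-26:u+30].mean(1)))
E
```

```text
w1 [(145, [191, 160, 112]), (146, [189, 160, 111]), (147, [192, 160, 113]), (148, [191, 160, 116]), (149, [191, 161, 112]), (150, [189, 160, 112]), (151, [189, 152, 102]), (152, [184, 141, 89]), (153, [174, 138, 87]), (154, [182, 152, 101]), (155, [192, 163, 108]), (156, [197, 167, 112]), (157, [196, 166, 112]), (158, [173, 144, 96]), (159, [119, 93, 60]), (160, [68, 44, 26]), (161, [69, 43, 29]), (162, [72, 45, 27]), (163, [72, 44, 29]), (164, [73, 44, 26]), (165, [72, 42, 24])]
145 ........................................................
146 ........................................................
147 ........................................................
148 ........................................................
149 ........................................................
150 ........................................................
151 ........................................................
152 ........................................................
153 ................................+.......................
154 ................................++......................
155 .
[... 2112 characters left out ...]
############++...............
101 ......+++++++++########################+................
102 ...+..++++++++#########################+................
103 .............+#########################+................
104 .............+#########################+................
105 .............+########################+.................
106 .............+########################+.................
107 ..............+######################+..................
108 ...............+#####################...................
109 ...............+####################+...................
110 ................+##################+....................
111 .................+#################+....................
```

The light dowel gap that was visible at the start is gone, and the handle now meets the block. Handing in.

```bash
python3 -c "
from cell import arm
print(arm.close_job())"
```

```text
the job is handed in; nothing more can be done
None
```

The job is handed in at about 34.5 s of the 72 s allowed: the handle is pressed home (seating felt at about 19.6 N on the trigger, and the dowel gap is gone in the wrist image), the clamp is back at its rear stop, and the stamp lies between the jaws. The judge's result was not shown.

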